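# Spring check of the inspection mirror's tilt mount

### The arm

A 7-joint arm with a two-finger parallel gripper is mounted at the origin on a cart in front of the work surface, level with it; the furniture and walls round the work are solid. World frame = base frame: x ahead of the robot, y to its left, z up, the work surface at z = 0. Lengths are in m, angles in rad, forces in N, time in s.
With the tool pointing down it reaches from about 0.35 to 0.9 m from the base axis. Payload 7.2 kg.
Tool frame: the origin (TCP) lies between the finger pads; the fingertips stand 14 mm ahead of it and the grasp point (between the pads) lies 5 mm behind it (env.finger_overhang is the distance from the TCP to the fingertips, in m); y points along the fingers, x is the direction in which the jaws open and shut, and the axes are right-handed (so a half turn about y gives the same grasp; the last joint's range is limited). The gripper opens to 88 mm and grips with 3 to 60 N. Pads are 20 mm wide; open, the fingers measure 115 mm over their backs; the gripper's body (75 mm by 178 mm) begins 61 mm behind the grasp point.
Start: joints at [-1.322, 0.411, -0.013, 1.596, 0.006, 1.134, -0.082], TCP at [0.195, 0.594, 0.237] pointing down, gripper open.
Joint ranges: [-2.95, 2.95], [-0.29, 1.99], [-1.47, 1.44], [0.14, 2.54], [-1.03, 4.17], [0.13, 1.85], [-2.86, 2.86]. Speed limits (rad/s): [2.39, 2.39, 3.01, 3.01, 3.14, 3.14, 3.14].

### API

Orientations are given as a rotation vector (axis times angle).
In Python, from plant import env gives the robot as it stands. The module is installed in compiled form; this text tells all that it offers.
- The arm moves only by the tool play_rows, never from a script. Its argument "increments" is a list of rows, each a list of 4 numbers: the shift along the tool's x, y, z in cm, then the turn about the tool's y in degrees. A call has 1 to 20 rows; each row shifts and turns the commanded pose from where the row before left it, along the tool's axes as they then stand; what a row does not reach is not made up. A row lasts 1/12 s, in which the tool goes at most 41.7 mm and 7.16 degrees, less where a joint would pass 70% of its speed; a pose out of reach is approached as far as the arm can. A call is refused whole if a number of a shift passes 4.17 or a number of a turn 7.16, either way. A call with a gripper value outside its range is refused whole. "jaw" is the gripper's target within -1 to 1 (fully open at 1, half-way at 0, shut at -1), set as the call begins (left out, the last holds). The fingers move at their own pace and stop on an object; "force" is the grip in N (left out, the last holds). Time passes only in rows, so rows that do not move let the fingers close. It gives the time, the measured TCP pose, the force and the opening at its end, in the units of the state.
- env.observe(): the state, without advancing time (a new reading comes with each control period).
- env.read_camera(name): name is "side" or "top"; returns (picture, depth): 400x640x3 uint8, red, green, blue; 400x640 float32, m along the optical axis (not along the pixel's ray), 0 where there is no reading.
- env.get_calibration(name): a dict with "camera_matrix" (3x3 intrinsics, pixels), "eye" and "attitude" of the camera in the world. Camera axes: x right, y down, z forward; pixel columns grow to the right and rows downward; lengths in m; the calibration is good to about 2 mm. A picture is of the moment at which its call begins. get_calibration takes no time and is no camera call.
- env.hand_in(): hands the job in, once; it reports no verdict.
The state is a dict: "time": time; "joint_pos": joint angles; "joint_velocities": joint speeds; "tau": joint torques, N m; "position": TCP position; "ee_rot": TCP orientation; "wrist_force": force on the tool from outside, world axes, zero at the start; "moment": the same for the moment, N m; "opening": finger opening in m.
Only numpy, scipy, OpenCV 4.12 (cv2) and the standard library are available. Lean on these libraries where they do the work, as an engineer would, in place of code of your own. Each camera call takes 0.05 s, during which the arm holds its last target.

### The job

Check the springs of the inspection mirror's tilt mount with your fingertips: press down the corner with the round pad until its pointer is level with the black mark on its scale, hold it there for about a second without going well past the mark, and let it spring fully back; then do the same at the corner with the square pad. Press one corner at a time, grip or lift nothing, do not shove the mount about, and leave the things around it alone.

Things in the scene. Friction and masses are not known exactly. Their poses are not given: they have to be found in the camera images.
- mirror_mount: loose mount, about 2.5 kg: grey base 170 x 170 mm; over it a 122 mm square aluminium tilt plate (top 63 mm up) with a round mirror. Origin: centre of underside. Plate corners in its axes: [0.05, 0.05] pivot ball, [-0.05, 0.05] round pad, [0.05, -0.05] square pad, the fourth bare. White scale plates 34 mm wide, 86 mm high face -x, 48 mm from the round pad (to -x) and 60 mm from the square pad (to -y).
- round_pad (a point): centre of the top of the round steel pad, 22 mm across, 8 mm high, on its corner of the tilt plate; 71 mm above the bench at rest, and sinks with the plate. The pad lies 100 mm from the line about which that corner tilts; press it straight down.
- round_pointer (a point): tip of the thin dark pointer (3.6 mm thick) of the round pad's corner; it sticks out from the plate beyond the pad toward the mount's -x and moves with the plate, 59 mm above the bench at rest. It is 155 mm from the tilt line, so it sinks 1.55 times as far as the pad.
- round_mark (a point): nose of the small black tab on the round pad's scale: the set mark, 12 to 24 mm lower than the resting pointer. The pointer has reached it when both are at the same height; the two noses then face each other about 2 mm apart sideways. The tab sits tight on its scale; leave it as it is set.
- round_tilt (a joint): tilt of the plate under the round pad, rad: 0 at rest (against its stop), growing as the pad is pressed, stop at 0.24 (24 mm of pad travel). Spring-backed: the pad starts to move at about 2 N and gives about 3 N for each further 10 mm; it springs back to 0 when let go. Pressed on their pads the two corners move independently.
- square_pad (a point): centre of the top of the square steel pad, 22 x 22 mm, 8 mm high, on its corner of the tilt plate; 71 mm above the bench at rest, and sinks with the plate. The pad lies 100 mm from the line about which that corner tilts; press it straight down.
- square_pointer (a point): tip of the thin dark pointer (3.6 mm thick) of the square pad's corner; it sticks out from the plate beyond the pad toward the mount's -y and moves with the plate, 59 mm above the bench at rest. It is 155 mm from the tilt line, so it sinks 1.55 times as far as the pad.
- square_mark (a point): nose of the small black tab on the square pad's scale: the set mark, 12 to 24 mm lower than the resting pointer. The pointer has reached it when both are at the same height; the two noses then face each other about 2 mm apart sideways. The tab sits tight on its scale; leave it as it is set.
- square_tilt (a joint): tilt of the plate under the square pad, rad: 0 at rest (against its stop), growing as the pad is pressed, stop at 0.24 (24 mm of pad travel). Spring-backed: the pad starts to move at about 2 N and gives about 3 N for each further 10 mm; it springs back to 0 when let go. Pressed on their pads the two corners move independently.
- label_roll: roll of white labels, 68 mm wide, 41 mm high, a bystander; origin at the centre of its underside
- clip_box: small open box of clips, 56 x 81 x 30 mm, a bystander; origin at the centre of its underside
- bench_timer: bench timer, 82 x 58 x 22 mm, a bystander; origin at the centre of its underside
- hemostat: dark blue clamp scissors lying flat, 80 x 140 x 7 mm, a bystander; origin at the centre of its underside

How it is judged:
By the outcome, as a careful person would: the job done as asked, in the order asked, and still so for the second after the job is handed in, with the robot touching nothing.
It also fails if it takes over 48 s, if anything falls off the work surface, if the arm or the gripper's body presses on something with over 40 N, if the wrist force passes 120 N, or if a joint passes its speed limit or range.

## Working session

There is one attempt and no reset: what is moved stays moved. The work goes in short steps, Python scripts to look and compute and a tool call to move; the robot and the scene stay as the last step left them, time stands still between calls to the robot, and variables do not carry over. Pictures are saved under pics/ and viewed, and the job is handed in when it is done.

Besides the shell and the picture viewer there is one more tool, called after "Emit:" as a command line: name --pt "numbers of a row" for each row, then --argument value for the rest. play_rows: Moves the arm, as the interface text tells. Its arguments: {"type":"object","properties":{"increments":{"type":"array","items":{"type":"array","items":{"type":"number"}}},"jaw":{"type":"number"},"force":{"type":"number"}},"required":["increments"]}

```bash
mkdir -p pics
python3 - <<'E'
from plant import env
import cv2,numpy as np
s=env.observe()
print({k:np.round(v,4) for k,v in s.items()}, env.finger_overhang)
for n in("side","top"):
    p,d=env.read_camera(n); cv2.imwrite(f"pics/{n}0.png",p[:,:,::-1]); np.savez(f"{n}0.npz",p=p,d=d)
    print(n,env.get_calibration(n))
E
```

```text
{'time': np.float64(0.0), 'joint_pos': array([-1.3222,  0.4119, -0.0127,  1.597 ,  0.0056,  1.1343, -0.0822]), 'joint_velocities': array([ 0.001 ,  0.    ,  0.0011,  0.0009, -0.0007, -0.0002,  0.0008]), 'tau': array([ 1.30000e-03, -5.87950e+01,  6.42500e-01, -2.91077e+01,
       -5.37000e-02,  1.82000e-02,  1.00000e-04]), 'position': array([0.1946, 0.5934, 0.2358]), 'ee_rot': array([-1.3437, -0.9719,  0.9739]), 'wrist_force': array([0.6931, 0.9168, 0.1828]), 'moment': array([-0.0447, -0.0276,  0.0047]), 'opening': np.float64(0.0879)} 0.014
side {'camera_matrix': array([[458.96627012,   0.        , 327.21059871],
       [  0.        , 458.96627012, 202.15173394],
       [  0.        ,   0.        ,   1.        ]]), 'eye': array([ 0.09163666, -1.16684318,  0.73713093]), 'attitude': array([-2.02911129,  0.39532134, -0.22436649])}
top {'camera_matrix': array([[381.62789576,   0.        , 324.73723688],
       [  0.        , 381.62789576, 200.50672685],
       [  0.        ,   0.        ,   1.        ]]), 'eye': array([ 0.4220707 , -0.0346275 ,  1.10929349]), 'attitude': array([-2.12514082,  2.17551883, -0.10708186])}
```

View pics/side0.png

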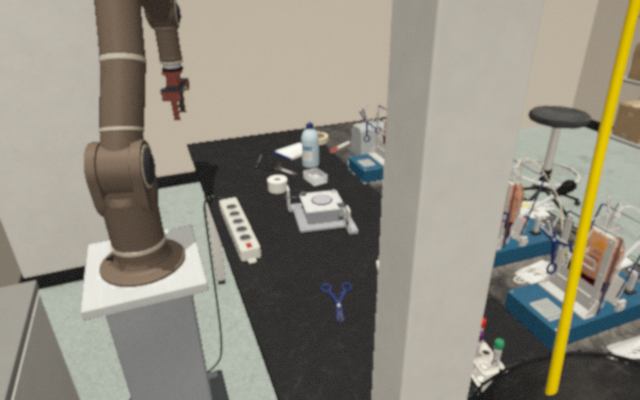

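View pics/top0.png

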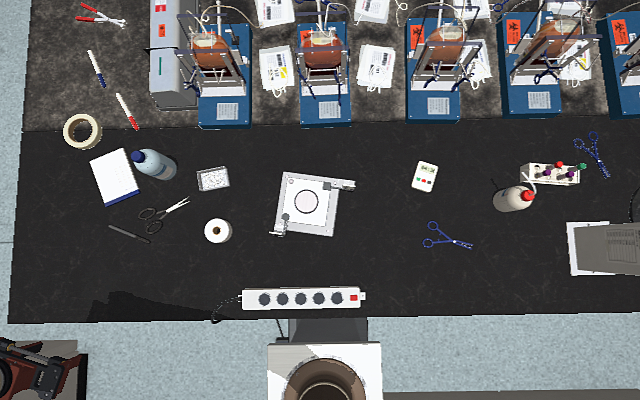

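Run:
```python
from scipy.spatial.transform import Rotation as R
from plant import env
print(R.from_rotvec(env.observe()["ee_rot"]).as_matrix().round(3))
for n in("side","top"): print(R.from_rotvec(env.get_calibration(n)["attitude"]).as_matrix().round(3))
```

```text
[[ 0.312 -0.    -0.95 ]
 [ 0.95  -0.001  0.312]
 [-0.001 -1.    -0.   ]]
[[ 0.929 -0.182  0.323]
 [-0.37  -0.433  0.822]
 [-0.009 -0.883 -0.47 ]]
[[-0.022 -0.993  0.119]
 [-1.     0.025  0.018]
 [-0.021 -0.119 -0.993]]
```

Run:
```python
import cv2,numpy as np
a=np.load("top0.npz")["p"][155:255,255:375,::-1]; cv2.imwrite("pics/t1.png",cv2.resize(a,None,fx=6,fy=6,interpolation=cv2.INTER_CUBIC))
a=np.load("side0.npz")["p"][165:245,260:370,::-1]; cv2.imwrite("pics/s1.png",cv2.resize(a,None,fx=7,fy=7,interpolation=cv2.INTER_CUBIC))
```

```text
(no output)
```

View pics/t1.png

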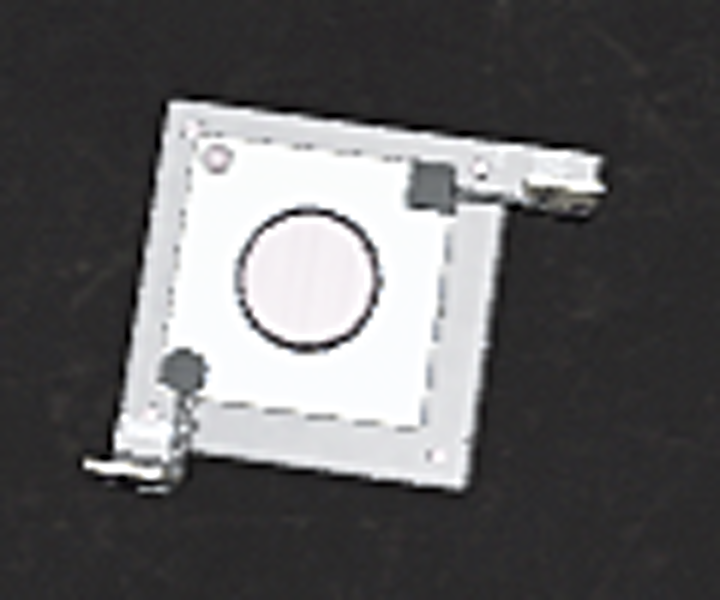

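View pics/s1.png

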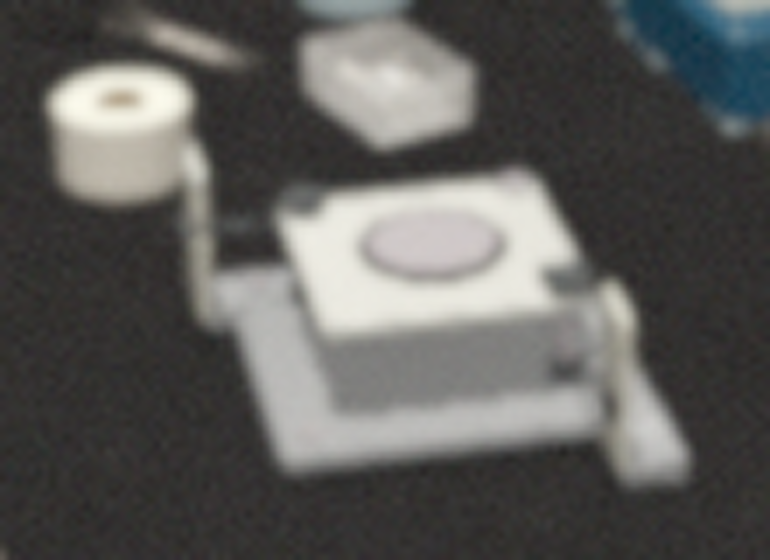

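Run:
```python
from plant import env
import cv2,numpy as np
P=[];D=[]
for i in range(12):
    p,d=env.read_camera("side"); P.append(p.astype(float));D.append(d)
p=np.mean(P,0); np.savez("side_avg.npz",p=p,D=np.array(D)); print(np.std(P,0).mean(), np.std(D,0)[170:240,270:360].mean())
for nm,(r,c) in dict(r=(178,275),s=(195,330)).items():
    a=p[r:r+42,c:c+40,::-1]; a=np.clip(a,0,255).astype(np.uint8)
    cv2.imwrite(f"pics/z{nm}.png",cv2.resize(a,None,fx=14,fy=14,interpolation=cv2.INTER_CUBIC))
```

```text
1.3709073946726433 0.023032207
```

View pics/zr.png

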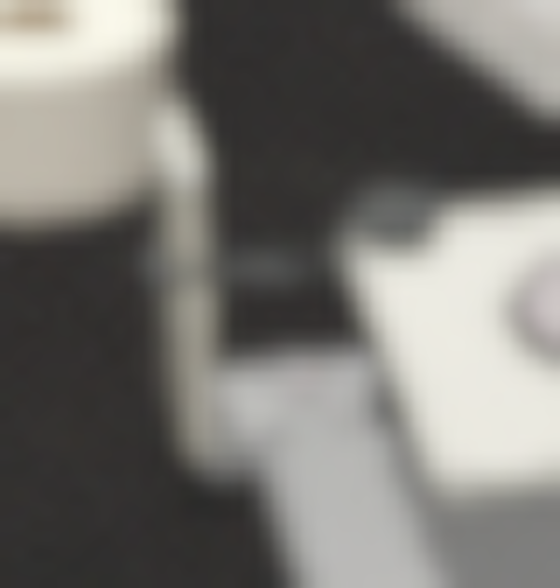

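View pics/zs.png

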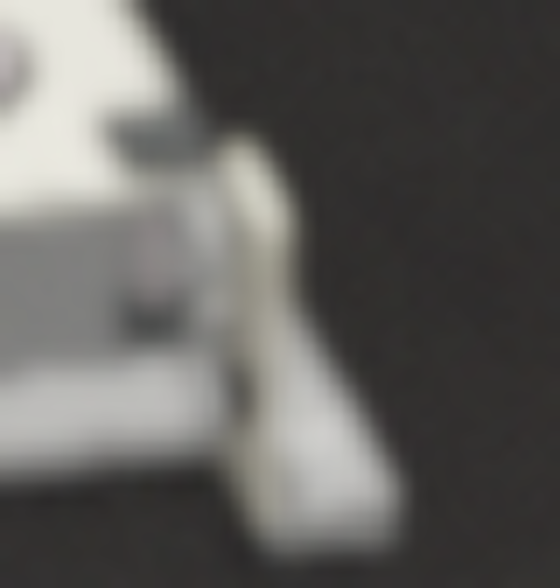

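```bash
cat > h.py <<'E'
import numpy as np,cv2
from scipy.spatial.transform import Rotation as R
from plant import env
def cal(n):
    c=env.get_calibration(n); return c["camera_matrix"],c["eye"],R.from_rotvec(c["attitude"]).as_matrix()
def proj(n,X):
    K,e,A=cal(n); v=(np.atleast_2d(X)-e)@A; v=v@K.T; return v[:,:2]/v[:,2:]
def ray(n,uv,z):
    K,e,A=cal(n); uv=np.atleast_2d(uv); v=np.c_[uv,np.ones(len(uv))]@np.linalg.inv(K).T@A.T
    return e+v*((z-e[2])/v[:,2])[:,None]
E
python3 - <<'E'
from h import *
P=[env.read_camera("top")[0].astype(float) for _ in range(6)]
p=np.mean(P,0); np.save("top_avg.npy",p)
g=p.mean(2); sub=g[155:255,255:375]
# dark pads: approx zoom coords /6
def blob(x0,x1,y0,y1,lo,hi):
    w=sub[y0:y1,x0:x1]; 
    print(np.round(w).astype(int))
    m=np.clip((hi-w)/(hi-lo),0,1); yy,xx=np.mgrid[y0:y1,x0:x1]; m=m
    return np.array([(m*xx).sum(),(m*yy).sum()])/m.sum()+[255,155], m.sum()
print(blob(25,36,56,68,80,230)); print(blob(66,78,25,37,80,230))
E
```

```text
[[219 219 204 255 255 255 255 254 252 252 252]
 [218 218 203 255 255 255 255 255 255 254 252]
 [219 219 250 226 119  85 103 241 255 255 254]
 [221 227 168 107  98 102 100  97 118 255 255]
 [223 199 125 103 114 116 116 111  96 221 255]
 [227 178 113 104 110 112 114 115 106 138 255]
 [228 176 116 110 114 116 116 114 101 225 255]
 [228 137  94 104 112 117 118 117  74 217 255]
 [223 249 229 131 103 113 115  98  88 255 255]
 [221 213 229 243 167  84  94 158 255 255 255]
 [222 223 222 230 166 113 171 133 146 197 233]
 [164 204 217 227 137  87 220 151 203 217 211]]
(array([285.01411834, 217.10220782]), np.float64(48.11185185185185))
[[224 225 227 228 226 224 222 223 223 223 222 222]
 [154 212 176 159 227 239 236 237 236 232 228 224]
 [255 255 174  86  93 106 115 107 127 174 224 227]
 [255 255 184  95 103 103 104 103 100  88 214 228]
 [255 245 139 102 111 113 112 112 110 108 219 230]
 [255 254 152 105 114 115 116 118 118  88 226 239]
 [255 219 122 110 114 115 116 116 123  62 102 172]
 [255 185 101 110 116 114 114 115 122  73 125 113]
 [255 194 108 110 114 116 119 120 124 110 134 137]
 [255 213 113  53  48  80 100 107 107  95 224 241]
 [255 255 255 255 255 254 243 136 116  85 210 227]
 [252 254 255 255 255 255 255 255 255 247 228 224]]
(array([326.88788542, 185.73151394]), np.float64(60.12037037037037))
```

```bash
cat > fit.py <<'E'
from h import *
p=np.load("top_avg.npy"); g=p.mean(2).astype(np.float32)
def cen(x0,x1,y0,y1):
    w=cv2.resize(g[y0:y1,x0:x1],None,fx=8,fy=8,interpolation=cv2.INTER_LINEAR)
    m=(w<165).astype(np.uint8); m=cv2.morphologyEx(m,cv2.MORPH_OPEN,np.ones((25,25)))
    cs,_=cv2.findContours(m,cv2.RETR_EXTERNAL,cv2.CHAIN_APPROX_NONE); c=max(cs,key=cv2.contourArea)
    (cx,cy),s,a=cv2.minAreaRect(c); return np.array([(cx+.5)/8-.5+x0,(cy+.5)/8-.5+y0]),np.array(s)/8,a
r=cen(278,295,208,228);s=cen(320,336,178,194);print(r,s)
Rp=ray("top",r[0],.071)[0];Sp=ray("top",s[0],.071)[0]
print(Rp,Sp,np.linalg.norm(Rp-Sp))
d=Sp-Rp; yaw=np.arctan2(d[1],d[0])-np.arctan2(-.1,.1); c=(Rp+Sp)/2
print("yaw",np.degrees(yaw),"centre",c)
M=R.from_euler('z',yaw).as_matrix(); O=np.array([c[0],c[1],0])
# check with mirror circle, base corners
print("base corners top px",proj("top",O+np.array([[.085,.085,0.0],[.085,-.085,0],[-.085,-.085,0],[-.085,.085,0]])@M.T))
print("pivot",proj("top",O+np.array([[.05,.05,.063]])@M.T))
np.savez("pose.npz",M=M,O=O,yaw=yaw)
pts={"rpad":[-.05,.05,.071],"rptr":[-.105,.05,.059],"rm12":[-.105,.052,.047],"rm24":[-.105,.052,.035],"spad":[.05,-.05,.071],"sptr":[.05,-.105,.059],"sm12":[.05,-.107,.047],"sm24":[.05,-.107,.035]}
for k,v in pts.items(): print(k,(O+M@np.array(v)).round(4),proj("side",O+M@np.array(v)).round(2))
E
python3 fit.py
python3 - <<'E'
import numpy as np
p=np.load("side_avg.npz"); g=p["p"].mean(2); D=np.median(p["D"],0)
np.set_printoptions(linewidth=220)
print("round cols 282-302, rows 183-214");print(g[183:214,282:302].round().astype(int))
print("sq cols 338-354 rows 203-236");print(g[203:236,338:354].round().astype(int))
print((D[183:214,282:296]*1000).astype(int))
E
```

```text
(array([284.9375, 217.0625]), array([7.75, 7.  ]), 90.0) (array([326.6875, 185.625 ]), array([7.875, 8.25 ]), 90.0)
[0.50399929 0.09444858 0.071     ] [ 0.58798892 -0.02159524  0.071     ] 0.1432495284203173
yaw -9.10391757652183 centre [0.5459941  0.03642667 0.071     ]
base corners top px [[283.27556998 172.02188872]
 [340.21639978 179.53014809]
 [332.48434155 236.96461162]
 [274.58613662 228.99805958]]
pivot [[290.88560202 181.55468964]]
rpad [0.5045 0.0937 0.071 ] [[303.47 191.93]]
rptr [0.4502 0.1024 0.059 ] [[286.76 197.08]]
rm12 [0.4505 0.1044 0.047 ] [[286.86 200.1 ]]
rm24 [0.4505 0.1044 0.035 ] [[287.05 203.37]]
spad [ 0.5875 -0.0209  0.071 ] [[341.09 202.66]]
sptr [ 0.5788 -0.0752  0.059 ] [[345.57 214.61]]
sm12 [ 0.5784 -0.0771  0.047 ] [[345.7  218.41]]
sm24 [ 0.5784 -0.0771  0.035 ] [[345.66 221.86]]
round cols 282-302, rows 183-214
[[192 182 171 155 130  95  62  50  49  48  49  48  48  50  49  49  49  50  48  50]
 [176 170 163 153 138 112  76  54  48  48  48  49  48  49  49  49  49  48  50  49]
 [173 168 163 159 158 145 106  63  50  48  49  49  49  48  49  49  48  48  4
[... 6136 characters left out ...]
5 1497 1492 1568 1566 1565 1565 1566 1531]
 [1561 1561 1561 1560 1560 1560 1498 1494 1528 1527 1524 1525 1525 1526]
 [1556 1554 1554 1557 1556 1554 1499 1494 1521 1521 1520 1519 1519 1520]
 [1546 1550 1549 1547 1549 1546 1508 1497 1514 1513 1515 1515 1514 1515]
 [1541 1543 1541 1541 1540 1540 1512 1501 1510 1507 1507 1509 1507 1510]
 [1536 1538 1538 1537 1536 1535 1535 1499 1503 1502 1502 1507 1503 1501]
 [1529 1530 1531 1531 1530 1529 1529 1500 1502 1502 1505 1504 1499 1497]
 [1523 1523 1524 1523 1524 1523 1524 1521 1504 1506 1507 1506 1494 1490]
 [1518 1517 1516 1519 1517 1516 1516 1517 1506 1507 1518 1517 1489 1484]
 [1511 1512 1510 1510 1510 1510 1510 1511 1509 1509 1510 1511 1493 1481]]
```

```bash
cat > dep.py <<'E'
from h import *
def bp(n,u,v,d):
    K,e,A=cal(n); return e+A@(np.linalg.inv(K)@np.array([u,v,1.])*d)
E
python3 - <<'E'
from dep import *
q=np.load("pose.npz");M,O=q["M"],q["O"]
D=np.load("side_avg.npz")["D"]; D=np.median(D,0)
print("round");
for v in range(186,214):
    out=[]
    for u in range(284,291):
        m=M.T@(bp("side",u,v,D[v,u])-O)
        out.append("%4d,%4d,%3d"%tuple(m*1000) if m[2]>.012 else " "*13)
    print(v,"|".join(out))
print("sq")
for v in range(203,236):
    out=[]
    for u in range(342,352):
        m=M.T@(bp("side",u,v,D[v,u])-O)
        out.append("%4d,%4d,%3d"%tuple(m*1000) if m[2]>.005 else " "*13)
    print(v,"|".join(out))
E
```

```text
round
186  -93, 213, 19| -89, 217, 17| -85, 222, 14| -98,  79, 83|             |             |             
187  -94, 210, 17| -89, 216, 14|             | -99,  73, 83|             |             |             
188              |             |             |-100,  69, 81| -97,  66, 82|             |             
189              |             |             |-101,  61, 82| -98,  58, 83|             |             
190              |             |             |-101,  62, 78| -99,  51, 82|             |             
191              |             |             |-101,  64, 73| -99,  52, 79|             |             
192              |             |             |-101,  62, 70|-100,  49, 76| -96,  52, 75|             
193              |             |             |-101,  67, 64|-100,  51, 72| -96,  51, 72|             
194              |             |             |-101,  67, 60|-100,  50, 69| -97,  51, 68|             
195              |             |             |-101,  70, 55|-100,  50, 65| -97,  51, 64|             
196              |-106,  82, 46|-106,  60, 57|-101,  71, 51|-100,  52, 61|
[... 5803 characters left out ...]
           |             |             |             |             |             |  52,-124, 12|  55,-127, 14|  58,-125, 12|  61,-126, 12
232              |             |             |             |             |             |             |  55,-126,  9|  58,-126,  9|  61,-126,  9
233              |             |             |             |             |             |             |  55,-125,  6|  58,-128,  7|  61,-125,  5
234              |             |             |             |             |             |             |             |             |             
235              |             |             |             |             |             |             |             |             |
```

Emit:
play_rows --pt "-1.9 0 -2.25 0" --pt "-1.9 0 -2.25 0" --pt "-1.9 0 -2.25 0" --pt "-1.9 0 -2.25 0" --pt "-1.9 0 -2.25 0" --pt "-1.9 0 -2.25 0" --pt "-1.9 0 -2.25 0" --pt "-1.9 0 -2.25 0" --pt "-1.9 0 -2.25 0" --pt "-1.9 0 -2.25 0" --pt "-1.9 0 -2.25 0" --pt "-1.9 0 -2.25 0" --pt "-1.9 0 -2.25 0" --pt "-1.9 0 -2.25 0" --pt "-1.9 0 -2.25 0" --pt "-1.9 0 -2.25 0" --pt "-1.9 0 -2.25 0" --pt "-1.9 0 -2.25 0" --pt "-1.9 0 -2.25 0" --pt "-1.9 0 -2.25 0" --jaw -1 --force 20

```text
time: 2.67
position: [0.5046, 0.0913, 0.2369]
ee_rot: [-1.343, -0.973, 0.972]
wrist_force: [0.9, -0.1, -0.1]
opening: 0.0006
```

Emit:
play_rows --pt "0 2.5 0 -3" --pt "0 2.5 0 -3" --pt "0 2.5 0 -3" --pt "0 1.5 0 0" --pt "0 0 0 0" --pt "0 0 0 0"

```text
time: 3.17
position: [0.5037, 0.0924, 0.1465]
ee_rot: [-1.28, -1.089, 1.091]
wrist_force: [0.9, 0.4, -0.1]
opening: 0.0004
```

```bash
cat > st.py <<'E'
from h import *
def st():
    s=env.observe(); T=R.from_rotvec(s["ee_rot"]).as_matrix(); q=np.load("pose.npz");M,O=q["M"],q["O"]
    print("t %.2f"%s["time"],"pos",s["position"].round(4),"mount",(M.T@(s["position"]-O)).round(4),"tip z",round(s["position"][2]-.014,4),"F",s["wrist_force"].round(2),"op",round(float(s["opening"]),4))
    return s,T,M,O
E
python3 - <<'E'
from st import *
s,T,M,O=st(); print(T.round(3),s["joint_pos"].round(2))
for k in ([-.05,.05],[.05,-.05]):
    d=O+M@np.array(k+[0.085])-s["position"]; print(k,(T.T@d*100).round(2),"cm to tip .071")
p,d=env.read_camera("side"); cv2.imwrite("pics/s2.png",p[...,::-1])
p,d=env.read_camera("top"); cv2.imwrite("pics/t2.png",cv2.resize(p[140:270,220:380,::-1],None,fx=4,fy=4))
E
```

```text
t 3.17 pos [0.5037 0.0924 0.1465] mount [-0.0506  0.0486  0.1465] tip z 0.1325 F [ 0.9   0.38 -0.06] op 0.0004
[[ 0.16  -0.001 -0.987]
 [ 0.987 -0.001  0.16 ]
 [-0.001 -1.     0.001]] [-0.5   0.33  0.28  1.98 -0.12  0.85  1.25]
[-0.05, 0.05] [ 0.14  6.15 -0.07] cm to tip .071
[0.05, -0.05] [ -9.84   6.14 -10.08] cm to tip .071
```

View pics/s2.png

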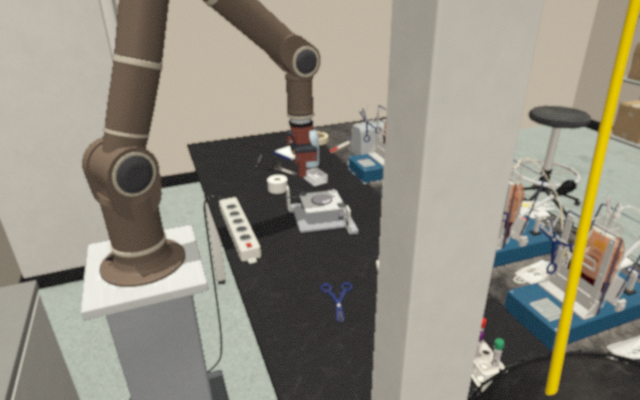

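View pics/t2.png

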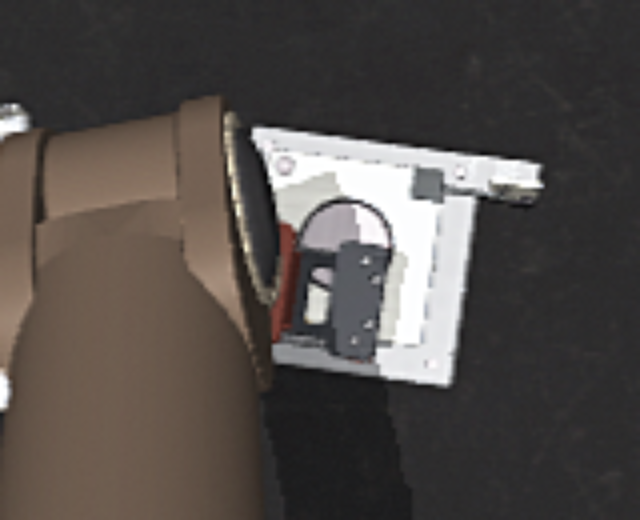

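Run:
```python
from dep import *
q=np.load("pose.npz");M,O=q["M"],q["O"]
D=np.load("side_avg.npz")["D"]; D=np.median(D,0)
v,u=np.mgrid[165:245,270:365]; K,e,A=cal("side")
V=np.stack([u,v,np.ones_like(u)],-1)@np.linalg.inv(K).T*D[165:245,270:365,None]
m=((e+V@A.T)-O)@M
def reg(x0,x1,y0,y1,z0,z1):
    k=(m[...,0]>x0)&(m[...,0]<x1)&(m[...,1]>y0)&(m[...,1]<y1)&(m[...,2]>z0)&(m[...,2]<z1); return m[k]
for nm,b in dict(plate1=(-.05,.05,-.055,-.035,.05,.07),plate2=(-.05,-.03,-.05,.03,.05,.07),plateall=(-.055,.03,-.055,.035,.05,.07),bench=(-.2,-.12,-.1,.1,-.03,.03),baseTop=(-.08,-.065,-.07,.03,.0,.03),rpad=(-.056,-.044,.044,.056,.06,.08),spad=(.044,.056,-.056,-.044,.06,.08),sideplate=(-.05,.03,-.07,-.05,.03,.055),rptrtop=(-.096,-.07,.045,.06,.05,.06),sscale=(.046,.065,-.13,-.09,.02,.09)).items():
    r=reg(*b); print(nm,len(r),np.median(r,0).round(4) if len(r) else "", (r.min(0).round(4),r.max(0).round(4)) if len(r) else "")
```

```text
plate1 101 [-0.0017 -0.046   0.0601] (array([-0.0494, -0.0548,  0.0589]), array([ 0.0487, -0.0355,  0.0686]))
plate2 77 [-0.0401 -0.0113  0.0601] (array([-0.0497, -0.0491,  0.0591]), array([-0.0301,  0.0287,  0.0634]))
plateall 373 [-0.0135 -0.0159  0.0608] (array([-0.0548, -0.0548,  0.0589]), array([0.0299, 0.0349, 0.0654]))
bench 519 [-0.1458 -0.0193 -0.003 ] (array([-0.1799, -0.1   , -0.0047]), array([-0.1202,  0.0998, -0.0016]))
baseTop 71 [-0.0728 -0.021   0.013 ] (array([-0.0798, -0.07  ,  0.0119]), array([-0.0653,  0.0269,  0.0144]))
rpad 7 [-0.0486  0.0487  0.0678] (array([-0.0552,  0.0475,  0.0674]), array([-0.0442,  0.0553,  0.0685]))
spad 8 [ 0.0497 -0.0494  0.0678] (array([ 0.0444, -0.054 ,  0.0672]), array([ 0.0551, -0.0458,  0.0686]))
sideplate 15 [-0.0191 -0.0602  0.054 ] (array([-0.0499, -0.0628,  0.0525]), array([ 0.028 , -0.0596,  0.0549]))
rptrtop 9 [-0.0851  0.0484  0.0569] (array([-0.0949,  0.0477,  0.0552]), array([-0.072 ,  0.0522,  0.058 ]))
sscale 92 [ 0.0531 -0.1208  0.0578] (array([ 0.0467, -0.1294,  0.02  ]), array([ 0.0581, -0.093 ,  0.0834]))
```

Emit:
play_rows --pt "0.1 2.0 0.3 0" --pt "0 2.0 0 0" --pt "0 1.5 0 0" --pt "0 0.4 0 0" --pt "0 0 0 0" --pt "0 0 0 0" --pt "0 0 0 0"

```text
time: 3.85
position: [0.5021, 0.0943, 0.089]
ee_rot: [-1.281, -1.093, 1.089]
wrist_force: [0.8, -0.2, 0.2]
opening: 0.0007
```

Run:
```python
from st import *
st()
```

```text
t 3.85 pos [0.5021 0.0943 0.089 ] mount [-0.0525  0.0502  0.089 ] tip z 0.075 F [ 0.79 -0.25  0.22] op 0.0007
```

Tip at 75 mm, 4 mm above the pad. Press gently to about 7 mm of travel.

Emit:
play_rows --pt "0 0.2 0 0" --pt "0 0.2 0 0" --pt "0 0.15 0 0" --pt "0 0.15 0 0" --pt "0 0 0 0" --pt "0 0 0 0"

```text
time: 4.35
position: [0.5013, 0.0942, 0.0807]
ee_rot: [-1.28, -1.091, 1.091]
wrist_force: [0.0, -0.0, 4.3]
opening: 0.0004
```

Emit:
play_rows --pt "0 0.15 0 0" --pt "0 0.15 0 0" --pt "0 0.1 0 0" --pt "0 0 0 0" --pt "0 0 0 0"

```text
time: 4.77
position: [0.5009, 0.0942, 0.0766]
ee_rot: [-1.28, -1.091, 1.091]
wrist_force: [-2.0, 1.4, 4.2]
opening: 0.0004
```

```bash
cat > look.py <<'E'
from st import *
import sys
from dep import bp
def look(tag,which,n=2):
    s,T,M,O=st()
    F=[env.read_camera("side") for _ in range(n)]
    p=np.mean([f[0].astype(float) for f in F],0); D=np.median([f[1] for f in F],0); np.savez(tag+".npz",p=p,D=D)
    r,c=(178,275) if which=="r" else (200,330)
    a=np.clip(p[r:r+36,c:c+36,::-1],0,255).astype(np.uint8); cv2.imwrite(f"pics/{tag}.png",cv2.resize(a,None,fx=14,fy=14,interpolation=cv2.INTER_CUBIC))
    V,U=(range(188,206),range(283,293)) if which=="r" else (range(207,228),range(341,351))
    for v in V:
        out=[]
        for u in U:
            m=M.T@(bp("side",u,v,D[v,u])-O)*1000; m[2]+=3
            out.append("%4d,%4d,%3d"%tuple(m) if m[2]>16 and abs(m[1])<140 else " "*13)
        print(v,"|".join(out))
look(sys.argv[1],sys.argv[2],int(sys.argv[3]))
E
python3 look.py r1 r 2
```

```text
t 4.77 pos [0.5009 0.0942 0.0766] mount [-0.0536  0.0499  0.0766] tip z 0.0626 F [-2.04  1.4   4.19] op 0.0004
188              |             |             |             |-100,  64, 87| -97,  68, 84|             |             |             |             
189              |             |             |             |-101,  61, 84| -98,  57, 86|             |             |             |             
190              |             |             |             |-101,  61, 81| -99,  53, 84|             |             |             |             
191              |             |             |             |-101,  62, 77| -99,  52, 81|             |             |             |             
192              |             |             |             |-101,  61, 74| -99,  52, 78| -96,  51, 78|             |             |             
193              |             |             |             |-101,  67, 67|-100,  46, 77| -96,  51, 74|             |             |             
194              |             |             |             |-101,  68, 63|-100,  53, 70| -97,  50, 71|             |         
[... 889 characters left out ...]
           |             |             |             |-105,  48, 48|-101,  49, 47| -98,  48, 47| -95,  47, 48| -92,  49, 46|             
202              |             |             |             |-101,  80, 27|-101,  54, 41| -98,  51, 42|             |             |             
203              |             |             |             |             |-101,  52, 38| -98,  49, 39|             |             |             
204              |             |             |             |             |-101,  54, 33| -98,  56, 32|             |             |             
205              |             |             |             |             |-101,  59, 27| -98,  52, 30|             | -89,  76, 16|
```

View pics/r1.png

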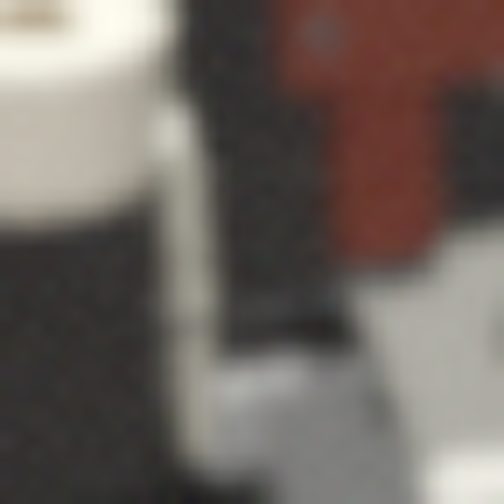

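Run:
```python
from dep import *
np.set_printoptions(linewidth=200)
q=np.load("pose.npz");M,O=q["M"],q["O"]
a=np.load("side_avg.npz")["p"].mean(2); b=np.load("r1.npz")["p"].mean(2)
print(b[192:206,282:300].round().astype(int))
# pointer centre-line at tilt th: hinge at x=.05,z~? ; points on pointer at x
for dz in (0,10,12,13,14,15,16):
    th=dz/155
    L=[proj("side",O+M@np.array([x,.05,.056-th*(.05-x)]))[0] for x in (-.105,-.099,-.09,-.083)]
    print(dz,[tuple(l.round(2)) for l in L])
print("mark line y=.0538 & .079", [(z,proj("side",O+M@np.array([-.105,.054,z/1000-.003]))[0].round(2),proj("side",O+M@np.array([-.105,.080,z/1000-.003]))[0].round(2)) for z in (42,44,46,48,50)])
```

```text
[[139 121 104  92 113 144 150 121  77  56  51  54  53  51  52  50  54  64]
 [ 97  80  72  75 106 142 150 123  81  55  51  52  53  52  51  52  58  64]
 [ 63  55  57  64 101 138 150 126  84  53  51  50  53  52  49  53  57  63]
 [ 52  53  52  61  95 131 146 130  88  57  52  54  53  52  53  57  58  61]
 [ 53  55  52  58  89 126 144 127  88  59  50  51  52  51  53  52  58  66]
 [ 53  51  50  59  88 126 145 134  95  58  49  50  51  53  52  56  60  73]
 [ 54  52  52  60  88 127 148 141 102  64  54  53  54  56  56  59  68  85]
 [ 53  50  52  66  90 126 147 144 106  68  62  64  64  63  57  60  69  85]
 [ 48  49  52  61  87 117 135 131  99  68  63  63  64  60  53  52  54  74]
 [ 50  52  53  58  77 104 125 124  95  64  57  56  55  50  45  44  42  59]
 [ 52  48  49  56  75 106 132 132 101  70  66  67  73  75  69  60  58  66]
 [ 49  50  50  58  78 112 139 141 118 103 103 107 116 119 112  98  91  95]
 [ 52  48  53  58  77 109 141 149 145 144 149 148 153 152 142 123 116 120]
 [ 50  50  49  58  76 110 140 157 163 169 170 163 162 158 145 133 127 127]]
0 [(np.float64(286.81), np.float64(197.9)), (np.f
[... 750 characters left out ...]
(200.86)), (np.float64(293.73), np.float64(200.45))]
15 [(np.float64(287.04), np.float64(202.02)), (np.float64(288.87), np.float64(201.65)), (np.float64(291.61), np.float64(201.11)), (np.float64(293.74), np.float64(200.69))]
16 [(np.float64(287.06), np.float64(202.29)), (np.float64(288.89), np.float64(201.91)), (np.float64(291.62), np.float64(201.35)), (np.float64(293.75), np.float64(200.92))]
mark line y=.0538 & .079 [(42, array([286.9, 202. ]), array([285.77, 198.4 ])), (44, array([286.87, 201.45]), array([285.74, 197.86])), (46, array([286.83, 200.91]), array([285.71, 197.32])), (48, array([286.8 , 200.36]), array([285.68, 196.78])), (50, array([286.77, 199.82]), array([285.64, 196.24]))]
```

```bash
sed -i 's/D=np.median(\[f\[1\] for f in F\],0)/D=np.mean([f[1] for f in F],0); print("std",np.std([f[1] for f in F],0)[196:202,284:290].round(4))/; s/%4d,%4d,%3d"%tuple(m)/%4.0f,%4.0f,%4.1f"%tuple(m)/' look.py; python3 look.py r2 r 12
```

```text
t 4.87 pos [0.501  0.0942 0.0766] mount [-0.0536  0.0499  0.0766] tip z 0.0626 F [-0.88  0.92  5.76] op 0.0004
std [[0.0029 0.0033 0.4169 0.0023 0.0029 0.0029]
 [0.0028 0.0031 0.0026 0.0039 0.0023 0.0042]
 [0.0041 0.0023 0.0036 0.003  0.0025 0.0041]
 [0.0044 0.0028 0.0026 0.0042 0.0034 0.0029]
 [0.0025 0.003  0.4121 0.004  0.0023 0.0027]
 [0.0031 0.0041 0.003  0.0026 0.0021 0.0037]]
188              |             |             |             |-100,  68,85.5| -97,  66,86.0|             |             |             |             
189              |             |             |             |-101,  62,84.6| -99,  58,86.2| -89, 107,61.5|             |             |             
190              |             |             |             |-102,  62,81.4| -99,  53,85.3|             |             |             |             
191              |             |             |             |-101,  64,76.8|-100,  51,82.7|             |             |             |             
192              |-108,  90,61.2|-105,  91,60.4|             |-102,  64,73.3|-100,  51,79.4| -97,  51,78.6|             |        
[... 1232 characters left out ...]
         |             |             |-105,  50,47.8|-102,  49,47.7| -99,  48,47.9| -95,  49,47.1| -92,  49,46.6|             
202              |             |             |             |-101,  82,27.0|-102,  53,42.3| -99,  51,42.7|             |             |             
203              |             |             |-113,  11,61.7|             |-102,  54,37.9| -99,  51,38.8|             |             |             
204              |             |             |             |             |-102,  56,33.3| -99,  51,35.2|             |             | -96,   1,61.3
205              |             |             |             |             |-102,  55,29.9| -99,  52,31.2|             |             |
```

Run:
```python
from dep import *
q=np.load("pose.npz");M,O=q["M"],q["O"]
D=np.load("r2.npz")["D"]; D0=np.median(np.load("side_avg.npz")["D"],0)
for v,u in ((196,286),(200,286)):
    m=M.T@(bp("side",u,v,D[v,u]*12/11)-O)*1000; print(v,u,m.round(1)+[0,0,3])
for u in (285,286,287):
  for v in range(194,204): 
    m=M.T@(bp("side",u,v,D[v,u])-O)*1000; m0=M.T@(bp("side",u,v,D0[v,u])-O)*1000; print(u,v,m.round(1)+[0,0,3],m0.round(1)+[0,0,3])
```

```text
196 286 [-103.8   79.7   50.9]
200 286 [-107.    58.3   47.4]
285 194 [-93.5 196.8  -1. ] [-93.9 193.1   0.9]
285 195 [-9.480e+01  1.871e+02  1.000e-01] [-9.470e+01  1.875e+02 -1.000e-01]
285 196 [-106.8   82.1   50.1] [-106.8   82.7   49.8]
285 197 [-107.6   77.5   48.8] [-107.4   78.7   48.1]
285 198 [-107.4   81.    43.3] [-107.2   81.9   42.8]
285 199 [-99.  157.2  -0.3] [-9.900e+01  1.569e+02 -1.000e-01]
285 200 [-100.   149.8   -0.3] [-1.001e+02  1.492e+02  1.000e-01]
285 201 [-101.2  141.     0.5] [-101.1  141.6    0.2]
285 202 [-102.1  135.    -0.2] [-102.4  132.3    1.2]
285 203 [-103.1  127.4    0. ] [-103.   128.3   -0.5]
286 194 [-90.2 194.4  -0.2] [-90.1 194.9  -0.4]
286 195 [-91.2 187.   -0.4] [-91.2 187.8  -0.7]
286 196 [-116.7  -32.   108.4] [-106.1   60.3   60.9]
286 197 [-104.5   75.2   49.5] [-106.8   55.1   59.9]
286 198 [-105.2   71.4   47.8] [-107.7   49.5   59.2]
286 199 [-105.8   67.3   46.3] [-105.9   66.2   46.9]
286 200 [-119.6  -51.5  105.1] [-96.6 149.2  -0.4]
286 201 [-97.7 141.4  -0.2] [-97.8 140.8   0.2]
286 202 [-98.7 134.4  -0.4] [-98.8 133.2   0.3]
286 203 [-113.    11.    61.7] [-99.6 128.2  -0.9]
287 194 [-101.6   67.6   64. ] [-101.6   67.7   64. ]
287 195 [-101.4   70.4   59. ] [-101.4   70.9   58.7]
287 196 [-101.6   70.5   55.2] [-101.4   71.9   54.5]
287 197 [-101.7   71.7   51. ] [-101.7   71.    51.3]
287 198 [-101.5   74.5   45.8] [-104.7   47.5   59.9]
287 199 [-101.9   72.6   43.2] [-101.7   74.4   42.2]
287 200 [-101.4   78.7   36.3] [-101.4   79.    36.1]
287 201 [-105.    49.8   47.8] [-101.4   80.4   31.7]
287 202 [-101.4   82.2   27. ] [-101.4   81.9   27.1]
287 203 [-96.4 126.   -0.2] [-101.2   84.9   21.8]
```

Emit:
play_rows --pt "0 0.04 0 0" --pt "0 0 0 0" --pt "0 0 0 0" --pt "0 0 0 0" --pt "0 0 0 0" --pt "0 0 0 0"

```text
time: 5.97
position: [0.501, 0.0941, 0.0762]
ee_rot: [-1.28, -1.091, 1.091]
wrist_force: [-2.2, 1.2, 5.0]
opening: 0.0008
```

```bash
sed -i 's/D=np.mean(\[f\[1\] for f in F\],0)/D=np.median([f[1] for f in F],0)/' look.py; python3 look.py r3 r 6
```

```text
t 5.97 pos [0.501  0.0941 0.0762] mount [-0.0535  0.0499  0.0762] tip z 0.0622 F [-2.23  1.19  5.01] op 0.0008
std [[0.0036 0.0038 0.0015 0.0036 0.0032 0.0026]
 [0.0027 0.0039 0.0019 0.0017 0.0017 0.0025]
 [0.0016 0.0041 0.0051 0.0031 0.0019 0.0028]
 [0.0032 0.0039 0.0031 0.0045 0.002  0.0028]
 [0.0019 0.0025 0.0026 0.002  0.0024 0.0033]
 [0.0027 0.0035 0.0028 0.0027 0.0033 0.0037]]
188              |             |             |             |-100,  68,85.2| -97,  69,84.6|             |             |             |             
189              |             |             |             |-101,  64,84.0| -98,  60,85.4|             |             |             |             
190              |             |             |             |-101,  62,81.0|-100,  50,86.6|             |             |             |             
191              |             |             |             |-101,  64,76.5|-100,  51,82.6|             |             |             |             
192              |             |             |             |-102,  65,72.7|-100,  51,79.2| -97,  51,79.0|             |           
[... 1237 characters left out ...]
          |             |-105,  53,46.3|-102,  49,47.7| -99,  46,48.9| -95,  51,46.0| -92,  51,45.5| -89,  49,46.3
202              |             |             |             |-106,  47,45.8|-102,  51,42.9| -99,  51,42.8|             |             |             
203              |             |             |             |             |-102,  54,37.6| -99,  50,39.5|             |             |             
204              |             |             |             |             |-101,  58,31.8| -99,  49,36.3|             |             |             
205              |             |             |             |             |-102,  57,29.0| -99,  53,30.9|             |             | -86,  77,16.3
```

View pics/r3.png

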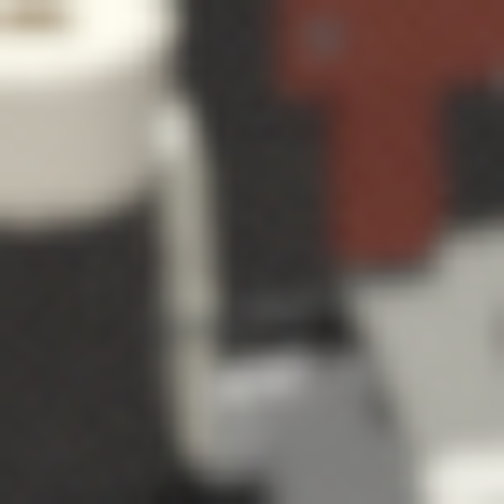

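Emit:
play_rows --pt "0 0 0 0" --pt "0 0 0 0" --pt "0 0 0 0" --pt "0 -0.4 0 0" --pt "0 -0.6 0 0" --pt "0 -1.5 0 0" --pt "0 -2.5 0 0" --pt "0 0 0 0" --pt "0 0 0 0" --pt "0 0 0 0" --pt "0 0 0 0"

```text
time: 7.18
position: [0.5008, 0.0938, 0.1257]
ee_rot: [-1.28, -1.09, 1.091]
wrist_force: [0.5, -0.0, 0.4]
opening: 0.0004
```

```bash
python3 look.py r4 r 3
python3 - <<'E'
from st import *
s,T,M,O=st()
for k in ([-.05,.05],[.05,-.05]):
    d=O+M@np.array(k+[0.085])-s["position"]; print(k,(T.T@d*100).round(2),"cm to tip .071")
E
```

```text
t 7.18 pos [0.5008 0.0938 0.1257] mount [-0.0537  0.0495  0.1257] tip z 0.1117 F [ 0.46 -0.04  0.36] op 0.0004
std [[0.0028 0.0015 0.0032 0.0034 0.0027 0.0011]
 [0.0022 0.003  0.0015 0.0024 0.0016 0.0022]
 [0.003  0.0017 0.0012 0.0044 0.0036 0.0019]
 [0.0039 0.0056 0.0011 0.0025 0.0042 0.003 ]
 [0.0018 0.004  0.0039 0.0003 0.0005 0.0057]
 [0.0027 0.0033 0.0017 0.0031 0.0052 0.0039]]
188              |             |             |             |-101,  63,87.7| -98,  64,86.9|             |             |             |             
189              |             |             |             |-101,  62,84.6| -98,  61,84.8|             |             |             |             
190              |             |             |             |-102,  61,81.5|-100,  47,88.4|             |             |             |             
191              |             |             |             |-101,  65,76.2|-100,  52,82.2|             |             |             |             
192              |             |             |             |-101,  66,71.9|-100,  54,77.9| -97,  51,78.7|             |           
[... 1449 characters left out ...]
3,41.7|             |             |             
203              |             |             |             |-102,  82,23.4|-102,  54,37.9| -99,  51,39.1|             |             |             
204              |             |             |             |             |-101,  58,32.2| -99,  49,36.5|             |             |             
205              |             |             |             |             |-101,  58,28.3| -99,  50,32.3| -93,  78,17.0|             |             
t 7.33 pos [0.5008 0.0939 0.1256] mount [-0.0538  0.0496  0.1256] tip z 0.1116 F [-0.5   0.32  0.63] op 0.0008
[-0.05, 0.05] [ 0.04  4.06 -0.38] cm to tip .071
[0.05, -0.05] [ -9.95   4.05 -10.39] cm to tip .071
```

Emit:
play_rows --pt "-1.7 0 -1.73 0" --pt "-1.7 0 -1.73 0" --pt "-1.7 0 -1.73 0" --pt "-1.7 0 -1.73 0" --pt "-1.7 0 -1.73 0" --pt "-1.7 0 -1.73 0" --pt "0 0 0 0" --pt "0 1.5 0 0" --pt "0 1.5 0 0" --pt "0 0.6 0 0" --pt "0 0 0 0" --pt "0 0 0 0" --pt "0 0 0 0"

```text
time: 8.42
position: [0.5877, -0.0229, 0.0908]
ee_rot: [-1.281, -1.091, 1.091]
wrist_force: [0.5, 0.5, 0.6]
opening: 0.0005
```

```bash
python3 look.py s0 s 8;python3 - <<'E'
import numpy as np,cv2
p=np.clip(np.load("s0.npz")["p"],0,255).astype(np.uint8)[90:250,250:380,::-1]
cv2.imwrite("pics/s0w.png",cv2.resize(p,None,fx=3.5,fy=3.5,interpolation=cv2.INTER_CUBIC))
E
```

```text
t 8.42 pos [ 0.5877 -0.0229  0.0908] mount [ 0.0506 -0.052   0.0908] tip z 0.0768 F [0.48 0.46 0.65] op 0.0005
std [[0.0029 0.0026 0.0018 0.0025 0.0026 0.0036]
 [0.003  0.0034 0.003  0.0039 0.0019 0.0026]
 [0.0041 0.004  0.0025 0.002  0.0032 0.0021]
 [0.0034 0.0031 0.002  0.0018 0.0042 0.003 ]
 [0.0031 0.004  0.0041 0.0041 0.0024 0.0023]
 [0.5251 0.0016 0.0024 0.002  0.0034 0.0021]]
207   47, -61,65.0|  50, -61,64.8|  53, -63,65.2|  57, -59,62.8|             |  53, -97,83.3|  55,-103,86.3|             |             |             
208   47, -62,62.1|  50, -61,61.3|  53, -61,60.4|  56, -61,60.5|  80,  16,16.0|  53, -97,79.7|  53,-109,86.3|  56,-109,86.0|             |             
209   47, -60,57.3|  49, -66,60.2|  54, -60,56.8|  57, -59,55.7|  78,  10,16.0|  53, -97,76.3|  53,-110,83.7|  54,-116,86.3|  57,-116,86.3|             
210   49, -53,49.8|  48, -72,60.0|  70,   4,16.6|             |             |  53, -97,72.9|  53,-109,79.8|  53,-120,85.6|  56,-122,86.0|             
211   48, -56,47.8|  52, -53,45.8|  49, -80,60.9|             |             |  53, -98,70.4|  54,-108,75.4| 
[... 1769 characters left out ...]
1|  53, -77,16.3|             |  47,-122,42.8|  49,-125,44.4|  52,-126,44.4|  55,-129,45.8|  71, -81,16.1
224              |             |  48, -82,16.2|             |  54, -83,16.3|  47,-123,40.0|  49,-127,42.5|  52,-127,42.1|  55,-126,41.1|             
225              |             |             |             |             |  53, -99,21.7|  53,-111,29.1|  53,-123,35.7|  55,-127,38.1|  68, -93,16.3
226              |             |             |             |             |  53,-100,19.0|  53,-112,25.8|  53,-123,32.3|  55,-128,34.8|             
227              |             |             |             |             |             |  53,-111,21.6|  53,-122,28.5|  55,-128,31.8|  64,-106,17.3
```

View pics/s0w.png

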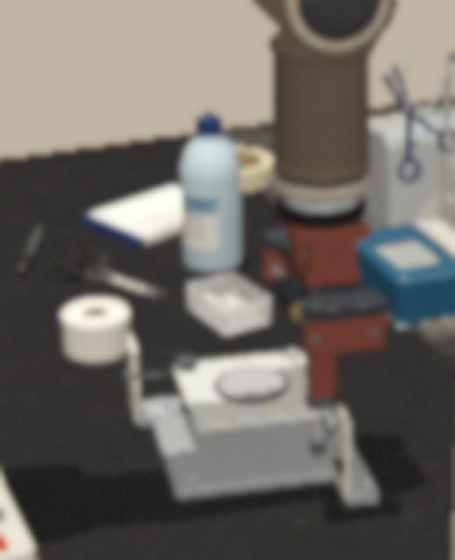

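Emit:
play_rows --pt "0 0.2 0 0" --pt "0 0.2 0 0" --pt "0 0.2 0 0" --pt "0 0.15 0 0" --pt "0 0.15 0 0" --pt "0 0.15 0 0" --pt "0 0.15 0 0" --pt "0 0.15 0 0" --pt "0 0.15 0 0" --pt "0 0.1 0 0" --pt "0 0 0 0" --pt "0 0 0 0" --pt "0 0 0 0"

```text
time: 9.9
position: [0.5875, -0.024, 0.0743]
ee_rot: [-1.282, -1.09, 1.091]
wrist_force: [-0.6, -5.7, 4.3]
opening: 0.0003
```

```bash
python3 look.py q1 s 6
```

```text
t 9.90 pos [ 0.5875 -0.024   0.0743] mount [ 0.0505 -0.0531  0.0743] tip z 0.0603 F [-0.59 -5.72  4.29] op 0.0003
std [[0.0036 0.0038 0.0023 0.0035 0.002  0.0035]
 [0.0022 0.0053 0.0028 0.0037 0.0025 0.0033]
 [0.003  0.0039 0.0018 0.002  0.0036 0.0015]
 [0.0055 0.0027 0.0017 0.0026 0.0032 0.002 ]
 [0.0013 0.002  0.0024 0.0023 0.0045 0.003 ]
 [0.0033 0.0019 0.0021 0.0035 0.0024 0.0014]]
207   47, -62,65.8|  50, -63,65.6|  53, -64,65.7|  55, -65,66.2|  59, -63,64.4|  53, -97,83.2|  55,-103,86.2|             |             |             
208   47, -62,62.2|  50, -61,61.0|  52, -66,63.4|  56, -65,62.4|             |  53, -97,80.1|  53,-108,86.0|  56,-108,85.3|             |             
209   47, -62,58.5|  50, -62,57.9|  53, -61,57.1|  56, -62,57.6|  78,   8,16.8|  53, -99,77.7|  53,-108,82.2|  54,-116,86.3|  58,-115,85.5|             
210   47, -63,55.6|  51, -59,52.9|  52, -65,55.6|  57, -60,52.8|  76,   1,17.2|  53, -99,74.3|  53,-109,79.4|  53,-121,85.8|  56,-123,86.6|             
211   47, -62,51.4|  50, -61,50.3|  54, -61,49.8|  57, -60,49.2|             |  54, -96,69.1|  53,-109,
[... 1760 characters left out ...]
|             |  53, -77,16.2|  56, -79,16.9|  47,-122,43.2|  49,-127,45.8|  52,-125,44.2|  54,-129,45.9|  70, -82,17.0
224              |             |             |             |             |  47,-123,40.2|  50,-124,40.2|  52,-125,40.8|  55,-126,40.9|  69, -87,16.3
225              |             |             |             |             |  53,-101,23.2|  53,-111,28.9|  53,-122,35.5|  55,-127,37.9|  68, -93,16.3
226              |             |             |             |             |  53, -99,18.5|  53,-111,25.5|  53,-124,33.3|  55,-127,34.5|  66, -99,16.7
227              |             |             |             |             |             |  53,-112,22.3|  53,-125,29.9|  56,-124,28.9|
```

View pics/q1.png

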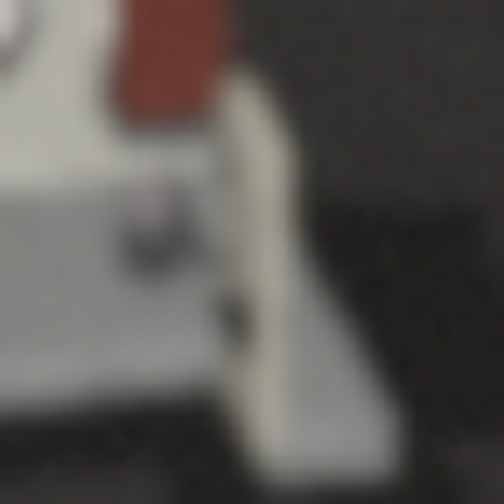

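```bash
python3 look.py q2 s 16 | grep -E "^(t |21[2-9]|22[0-4])"
python3 - <<'E'
from st import *
st()
E
```

```text
t 10.20 pos [ 0.5874 -0.024   0.0743] mount [ 0.0505 -0.0531  0.0743] tip z 0.0603 F [-1.63 -5.15  5.09] op 0.0006
212   47, -61,47.5|  49, -66,49.8|  54, -60,45.9|  57, -61,46.1|  73, -10,16.3|  53, -97,66.3|  53,-109,72.8|  53,-121,79.2|  54,-127,82.4|  58,-127,81.7
213   49, -53,39.3|  48, -70,48.8|  66, -15,16.0|  69, -16,16.1|             |  53, -99,63.7|  53,-110,69.7|  53,-121,75.9|  54,-128,79.3|  58,-127,78.4
214   49, -53,35.5|  47, -75,47.8|  50, -76,48.1|             |             |  53, -98,59.9|  53,-110,66.6|  53,-120,71.8|  55,-127,75.5|  58,-127,75.0
215   49, -53,32.2|  54, -46,27.6|  48, -81,47.8|             |  68, -30,16.7|  53,-100,57.7|  53,-110,63.1|  53,-121,68.8|  54,-128,72.6|  58,-126,71.1
216   49, -53,28.1|  52, -53,27.9|  47, -86,46.9|  50, -85,46.1|             |  53, -99,53.5|  53,-110,59.3|  53,-120,65.1|  55,-126,68.2|             
217   48, -57,27.5|  51, -57,26.9|  56, -53,24.0|  48, -93,47.2|  65, -41,16.2|  53, -99,49.8|  53,-110,56.4|  53,-121,62.3|  55,-127,65.6|             
218   48, -59,24.6|  51, -58,23.8|  56, -54,20.7|  47, -97,45.9|  63
[... 404 characters left out ...]
16.4|             |  53, -65,16.6|  56, -65,16.5|  47,-111,43.7|  50,-111,43.6|  51,-120,48.0|  53,-122,49.2|  55,-127,51.7|             
222              |             |             |             |             |  47,-121,45.9|  50,-123,47.0|  53,-124,47.1|  55,-126,47.7|             
223   44, -75,16.7|  47, -75,16.1|             |             |             |  47,-123,43.5|  49,-126,45.3|  52,-125,44.3|  55,-127,45.1|             
224              |  45, -81,16.1|  48, -82,16.2|             |             |  47,-122,39.4|  49,-128,42.6|  52,-127,41.6|  55,-128,42.1|             
t 11.00 pos [ 0.5874 -0.024   0.0743] mount [ 0.0505 -0.0531  0.0743] tip z 0.0603 F [-1.25 -4.85  4.79] op 0.0006
```

Emit:
play_rows --pt "0 0.08 0 0" --pt "0 0 0 0" --pt "0 0 0 0" --pt "0 0 0 0"

```text
time: 11.33
position: [0.5874, -0.024, 0.0735]
ee_rot: [-1.282, -1.09, 1.091]
wrist_force: [-0.9, -5.1, 5.3]
opening: 0.0006
```

```bash
python3 look.py q3 s 12 | grep -E "^(t |21[2-9]|22[0-4])"
```

```text
t 11.33 pos [ 0.5874 -0.024   0.0735] mount [ 0.0505 -0.0532  0.0735] tip z 0.0595 F [-0.86 -5.08  5.31] op 0.0006
212   47, -62,48.0|  50, -63,48.4|  53, -61,46.4|  57, -61,46.4|             |  53, -98,67.0|  53,-108,72.2|  53,-120,78.8|  54,-128,82.9|  58,-126,81.6
213   49, -54,39.9|  48, -70,48.4|  65, -15,16.1|  69, -16,16.3|             |  53,-100,64.2|  53,-111,70.4|  53,-121,75.8|  55,-127,78.7|  58,-127,78.5
214   49, -53,35.8|  47, -73,46.6|  50, -73,46.4|             |             |  53,-100,61.1|  53,-111,66.7|  53,-121,72.6|  55,-127,75.4|  58,-127,75.0
215   49, -53,32.0|  54, -46,27.6|  48, -81,47.4|             |  68, -29,16.3|  53, -98,56.4|  53,-109,62.6|  53,-120,68.6|  55,-127,72.2|  58,-127,71.7
216   49, -53,28.2|  53, -53,27.8|  47, -85,46.5|  64, -34,16.0|             |  53, -97,52.5|  53,-110,59.3|  53,-123,66.7|  55,-125,67.7|             
217   48, -58,27.7|  51, -58,27.3|  55, -57,26.5|  49, -91,45.9|  65, -42,16.7|  53, -98,49.5|  53,-110,56.0|  53,-122,63.1|  55,-127,65.5|             
218   48, -57,23.8|  51, -59,24.2|  56, -54,20.7|  48, -95,45.3|  64,
[... 291 characters left out ...]
         |  48,-105,43.6|  53, -99,39.8|  54,-109,44.9|  53,-122,52.3|  55,-127,55.1|  76, -64,16.4
221   47, -63,16.4|             |  53, -64,16.1|             |  47,-109,42.5|  50,-110,43.0|  51,-119,47.5|  53,-122,49.3|  55,-126,51.3|  74, -69,16.3
222              |             |  51, -70,16.4|             |  57, -72,16.5|  47,-122,46.3|  50,-124,47.4|  52,-125,47.7|  55,-128,49.1|             
223              |             |             |  52, -79,17.3|             |  47,-121,42.3|  49,-125,44.3|  52,-126,44.7|  55,-128,45.3|             
224   42, -81,16.3|             |             |             |             |  47,-122,39.5|  49,-127,42.4|  52,-126,41.2|  55,-126,41.0|  69, -87,16.1
```

View pics/q3.png

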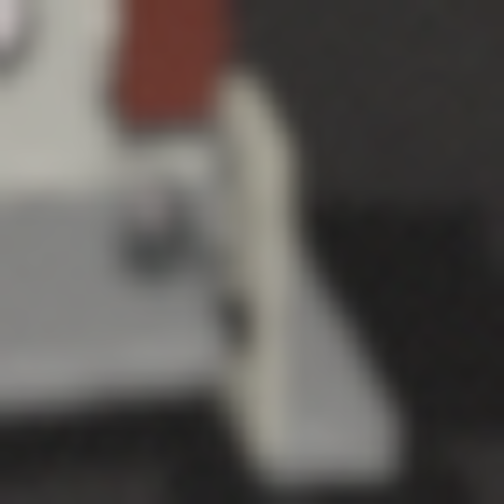

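Emit:
play_rows --pt "0 0 0 0" --pt "0 0 0 0" --pt "0 0 0 0" --pt "0 0 0 0" --pt "0 0 0 0" --pt "0 0 0 0" --pt "0 0 0 0" --pt "0 -0.4 0 0" --pt "0 -0.6 0 0" --pt "0 -1.5 0 0" --pt "0 -2.5 0 0" --pt "0 -3 0 0" --pt "0 -3 0 0" --pt "0 0 0 0" --pt "0 0 0 0" --pt "0 0 0 0"

```text
time: 13.27
position: [0.587, -0.0219, 0.183]
ee_rot: [-1.279, -1.092, 1.091]
wrist_force: [0.6, 0.2, 0.1]
opening: 0.0005
```

```bash
python3 look.py q4 s 6 | grep -E "^(t |20[7-9]|21[0-9]|22[0-4])"
python3 - <<'E'
from dep import *
q=np.load("pose.npz");M,O=q["M"],q["O"]
a=np.load("side_avg.npz"); A0=np.median(a["D"],0); b=np.load("q4.npz")["D"]
for (v0,v1,u0,u1) in ((185,212,282,296),(200,236,338,356)):
    d=np.abs(b-A0)[v0:v1,u0:u1]; print("pixels changed >15mm:",(d>.015).sum(),"of",d.size)
x=a["p"].mean(2); y=np.load("q4.npz")["p"].mean(2)
print("grey diff over mount",np.abs(x-y)[180:240,282:360].mean())
E
```

```text
t 13.27 pos [ 0.587  -0.0219  0.183 ] mount [ 0.0497 -0.0511  0.183 ] tip z 0.169 F [0.58 0.22 0.14] op 0.0005
207   47, -60,64.2|  50, -63,65.5|  53, -61,64.4|  57, -58,61.8|             |  53, -97,83.1|  54,-104,87.0|             |             |             
208   47, -61,61.7|  50, -62,61.7|  54, -60,60.2|  57, -60,59.9|  80,  14,17.1|  53, -97,79.9|  54,-106,84.8|  56,-108,85.4|             |             
209   47, -60,57.4|  49, -67,61.1|  54, -60,56.6|  57, -59,55.8|  78,   9,16.5|  53, -98,76.9|  53,-108,82.4|  54,-117,87.2|  58,-115,85.6|             
210   48, -56,51.4|  48, -71,59.7|  70,   4,16.3|             |             |  53, -97,73.1|  53,-109,79.6|  54,-119,84.8|  56,-121,85.8|             
211   48, -55,47.7|  53, -52,45.4|  48, -82,62.1|             |             |  53, -99,70.5|  53,-109,76.2|  53,-120,82.1|  55,-126,85.0|  58,-127,85.1
212   49, -54,43.5|  52, -53,42.4|  47, -86,60.7|             |             |  53, -98,66.7|  53,-109,72.8|  53,-120,78.6|  54,-127,82.5|  57,-127,82.0
213   49, -54,39.6|  52, -53,39.0|             |  48, -92,60.7|             |  
[... 1140 characters left out ...]
            |             |  52, -67,17.7|             |  47,-109,42.4|  49,-113,44.5|  51,-119,47.8|  53,-121,48.4|  55,-127,51.9|             
222              |  48, -69,16.0|             |  54, -72,16.6|  57, -71,16.2|  48,-120,45.3|  49,-125,47.9|  52,-126,48.4|  55,-126,47.9|  72, -75,16.3
223   44, -75,16.5|  46, -77,17.3|             |  52, -78,17.0|             |  47,-121,42.5|  48,-129,46.7|  52,-125,44.2|  54,-129,46.0|  71, -81,16.1
224              |  45, -81,16.2|  48, -83,17.1|             |             |  47,-122,39.5|  49,-127,41.9|  53,-125,40.5|  55,-127,41.2|             
pixels changed >15mm: 0 of 378
pixels changed >15mm: 0 of 648
grey diff over mount 11.648344017094017
```

View pics/q4.png

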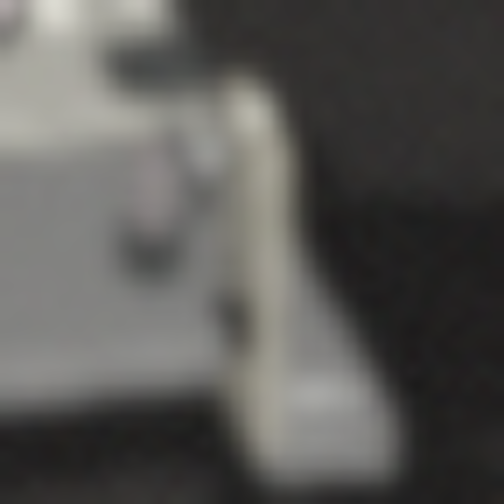

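Both corners have sprung back, the mount hasn't moved, and the arm is clear, so I'm handing in.

```bash
python3 -c "
from plant import env
print(env.hand_in()); print(env.observe()['time'])"
```

```text
the job is handed in; nothing more can be done
None
the job is handed in; nothing more can be done
```

I pressed the round pad first, then the square pad, each with the closed fingertips. Each was brought level with its mark as near as I could measure, held there for just over a second, and released. I handed in at about 13.6 s of the 48 s.

| Corner | Mark height (est.) | Pointer height from depth images | Pointer height from fingertip travel | Hold at final depth |
|---|---|---|---|---|
| Round | 45 mm | 45 mm | 45.4 mm | about 1.1 s |
| Square | 42 mm | 42.5–43 mm | 41.2 mm | about 1.2 s |

- **Accuracy:** the round readings agree well. The square ones differ by about 1.5 mm, one on each side of the mark. I trust the levels to about ±1 mm, because the side camera resolves only about 3.5 mm per pixel.
- **Holds before final depth:** I paused within about 1 mm of the round mark, and about 2 mm above the square mark, to measure before the last small step down.
- **Forces:** vertical force stayed under 6 N. The square press also showed about 5 N sideways.
- **Final checks:** both pointers are back at their resting height, about 59 mm. No depth pixel around either scale changed by more than 15 mm from the first picture, so the mount and tabs show no movement. The fingertips ended about 100 mm above the pads, touching nothing. The pictures' brightness over the mount did change, which I put down to the arm's shadow. I did not measure the surrounding items again; the arm stayed well above them throughout.

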